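# Set a needle valve on the blow-down stand a quarter turn open

## Robot

A 6-joint arm with a two-finger parallel gripper is mounted at the origin on a cart in front of the work surface, level with it; the furniture and walls round the work are solid. World frame = base frame: x ahead of the robot, y to its left, z up, the work surface at z = 0. Lengths are in m, angles in degrees, forces in N, time in s.
With the tool pointing down it reaches from about 0.35 to 0.875 m from the base axis. Payload 4.2 kg.
Tool frame: the origin (TCP) lies midway between the tips of the shut fingers; the grasp point (between the pads) lies 19 mm behind it; z points along the fingers, y is the line along which they close (so a half turn about z gives the same grasp; the last joint's range is limited). The gripper opens to 87 mm and grips with 3 to 60 N. Pads are 19 mm wide; open, the fingers measure 117 mm over their backs; the gripper's body (75 mm by 190 mm) begins 51 mm behind the grasp point.
Start: joints at [-58.178, 22.042, 0.453, 0, -68.411, -14.817], TCP at [0.183, -0.598, 0.188] pointing down, gripper open.
Joint ranges: [-179.83, 179.83], [-69.29, 118.12], [-61.27, 80.66], [-181.25, 117.63], [-171.15, -9.14], [-177.46, 177.46]. Speed limits (degrees/s): [159.86, 159.86, 180, 180, 180, 180].

## Interface

Orientations are given as a 3x3 rotation matrix whose columns are the frame's x, y, z axes.
In Python, from station import * gives the robot as it stands. The module is installed in compiled form; this text tells all that it offers.
- The arm moves only by the tool servo_tool, never from a script. Its argument "deltas" is a list of rows, each an object of numbers: "tx", "ty", "tz": the shift along the tool's x, y, z in mm; "ax", "ay", "az": the turn, a rotation vector about the tool's x, y, z in rad; "claw": the finger opening in mm, from 0 to 87. In form: [{"tx": .., "ty": .., "tz": .., "ax": .., "ay": .., "az": .., "claw": ..}, ...]. A call has 1 to 12 rows; each row is the pose to reach, as a shift and turn from the pose commanded when the call began, along the tool's axes at that moment; what a row does not reach only later rows make up. A row lasts 1/12 s, in which the tool goes at most 41.7 mm and 7.16 degrees, less where a joint would pass 70% of its speed; a pose out of reach is approached as far as the arm can. A call with a gripper value outside its range is refused whole. The fingers move at their own pace and stop on an object; the grip force is fixed at half the most. Time passes only in rows, so rows that repeat a pose let the fingers close. It gives the time, the measured TCP pose, the force, the opening and the grip force at its end, in the units of the state.
- sense(): the state, without advancing time (a new reading comes with each control period).
- capture(name): name is "side" or "top" or "wrist"; returns the picture (400x640x3 uint8, blue, green, red); there is no depth.
- calibration(name): a dict with "fx", "fy", "cx", "cy" (pixels), "cam_to_world" (4x4, takes a point from camera to world coordinates); the wrist camera has in their place "hand_eye" (4x4, takes a point from camera to tool coordinates, whose origin is the TCP and whose axes are the flange's). Camera axes: x right, y down, z forward; pixel columns grow to the right and rows downward; lengths in m; the calibration is good to about 2 mm. The wrist camera is an equidistant fisheye: a pixel r from the principal point sees the ray r / f radians off the axis. A picture is of the moment at which its call begins: read the wrist's pose just before it. calibration takes no time and is no camera call.
- finish_job(): hands the job in; it is judged then, once.
Trained networks look in the newest picture that a camera, given by its name, has taken for a name from the list of things; names that differ only in an ending like _2 or _b are one class to them, and where a whole thing is asked for, a point or a joint stands for the part that bears it (a point fixed in the world has none). Each returns a list of dicts, best first, with "confidence" (0 to 1); they miss things now and then, are a little off and sometimes report something else, mostly with a low value. They report only what shows in the picture. A call takes as long as a camera call.
- recognise(label, camera): "xyz" ([x, y, z] in m, in the coordinates of the camera as it stood for that picture, good to about 4 mm: the middle of the surface that is visible of it).
- trace(label, camera): "mask" (400x640 bool, what is visible of it).
The state is a dict: "time_s": time; "joints": joint angles; "joint_velocities": joint speeds; "effort": joint torques, N m; "tcp_pos": TCP position; "ee_rot": TCP orientation; "wrist_force": force on the tool from outside, world axes, zero at the start; "moment": the same for the moment, N m; "gripper_width": opening from 0.0 (shut) to 1.0 (fully open); "gripper_force": force on a finger pad.
Only numpy, scipy, OpenCV 4.12 (cv2) and the standard library are available. Lean on these libraries where they do the work, as an engineer would, in place of code of your own. Each camera call takes 0.05 s, during which the arm holds its last target. There are 200 camera calls.

## Task

On the gas blow-down stand, the needle valve above the beaker has been left at some unknown setting: turn its T-bar handle clockwise until it bottoms on its seat, then back it off a quarter of a turn. Then open the gas supply by swinging the lever on the left end of the manifold fully, until it is in line with the bar. Keep the supply shut until the valve is set, leave the other two valves shut and the beaker standing where it is.

Things in the scene. Friction and masses are not known exactly. Their poses are not given: they have to be found in the camera images.
- stand: Gas blow-down stand, fixed. Origin on the worktop under the middle valve of its row of three; x to its back, y to its left, z up. Grey base plate x -80 to 80, y -165 to 240 mm, top z 24 mm, with a dark rubber mat under the bar, top z 27 mm. Two posts at y -145 and 145 mm carry a level aluminium manifold bar (see manifold). A gas line runs down to the base at y 220 mm.
- manifold (a point): Centre of the top face of the manifold bar, z 156 mm over the worktop; axes as the stand's. Bar 34 x 314 x 26 mm. Three alike needle valves stand on it at y -90, 0 and 90 mm, each over a nozzle (tip 47 mm below here); handle tops 56 to 59 mm above here. Dial gauge, 36 mm across, on the front at y -45 mm, not part of the job. Supply lever pivot at y 177 mm.
- beaker: Glass beaker, 69 mm across and 79 mm high, standing loose on the mat under the nozzle of the one valve to be set (any of the three places). Origin at the centre of its underside, z up.
- set_spindle_grip (a point): On the turning axis, mid-height of the handle of the valve to be set: black T-bar 46 long, 10 thick, 16 mm high; x along the bar (white index line on that end's top), z up. Free air beside it down to its underside, and 20 mm lower from 13 mm off the axis. It rises 4 mm a turn as it opens. Where the bar points when shut differs each time and cannot be seen.
- set_spindle (a joint): Turn angle of the valve to be set, rad. 0 = shut, where the spindle bottoms hard on its seat; grows as it opens, anticlockwise seen from above; a quarter turn open = 1.57. Starts open by 1.9 to 2.75. Dry friction about 0.06 N m; stays where it is left.
- left_spindle (a joint): Turn angle of one of the two valves with no beaker below, rad: 0 = shut, as it starts and must stay; grows anticlockwise. Handle as on the valve to be set. Despite its name it may be at any of the three places.
- right_spindle (a joint): Turn angle of the other valve with no beaker below, rad: 0 = shut, as it starts and must stay; grows anticlockwise. Despite its name it may be at any of the three places.
- left_spindle_grip (a point): Mid-height of the handle of the valve of joint left_spindle, on its axis; x along its T-bar.
- right_spindle_grip (a point): Mid-height of the handle of the valve of joint right_spindle, on its axis; x along its T-bar.
- supply_lever (a joint): Supply lever on the left end of the bar, rad. 0 = shut: points to the stand's front (-x), across the bar. Swings level, clockwise seen from above, to a stop at 1.571 = open: points left (stand's +y), in line with the bar. Starts at 0 to 0.12. Dry friction about 0.15 N m; stays where it is left.
- lever_grip (a point): Middle of the lever's grip, 60 mm from its pivot: black sleeve 60 long (30 to 90 mm from the pivot), 13 wide, 15 mm high, free air beside and below. Its own -x points outward along the lever, z up.
- ultrasonic_bath: Grey open bath, fixed furniture to the right of the stand, between it and where the arm starts: origin on the worktop, walls from x -110 to 125 and y -121 to 179 mm, top at z 293 mm. Not part of the job; lift the tool over it.
- lever_pivot (a point): Point on the upright turning axis of the supply lever, level with lever_grip.

How it is judged:
By the outcome, as a careful person would: the job done as asked, in the order asked, and still so for the second after the job is handed in, with the robot touching nothing.
It also fails if it takes over 72 s, if anything falls off the work surface, if the arm or the gripper's body presses on something with over 40 N, if the wrist force passes 120 N, or if a joint passes its speed limit or range.

## Working session

There is one attempt and no reset: what is moved stays moved. The work goes in short steps, Python scripts to look and compute and a tool call to move; the robot and the scene stay as the last step left them, time stands still between calls to the robot, and variables do not carry over. Pictures are saved under pics/ and viewed, at most 10 in all, crops included, and the job is handed in when it is done.

Besides the shell and the picture viewer there is one more tool, called after "Call:" as name(argument=value, ...), one argument or row to a line, values as JSON. servo_tool: Moves the arm, as the interface text tells. Its arguments: {"type":"object","properties":{"deltas":{"type":"array","items":{"type":"object","properties":{"tx":{"type":"number"},"ty":{"type":"number"},"tz":{"type":"number"},"ax":{"type":"number"},"ay":{"type":"number"},"az":{"type":"number"},"claw":{"type":"number"}}}}},"required":["deltas"]}

```bash
mkdir -p pics
cat > h.py <<'E'
from station import *
import numpy as np, cv2
def rec(label,cam,n=3):
    c=calibration(cam)
    s=sense()
    T=c.get("cam_to_world")
    if T is None:
        W=np.eye(4);W[:3,:3]=s["ee_rot"];W[:3,3]=s["tcp_pos"];T=W@np.array(c["hand_eye"])
    T=np.array(T)
    for d in recognise(label,cam)[:n]:
        p=T@np.r_[d["xyz"],1]
        print(cam,label,round(d["confidence"],2),np.round(p[:3],4))
def st():
    s=sense();print(s["time_s"],np.round(s["tcp_pos"],4),np.round(s["ee_rot"],3).tolist(),np.round(s["joints"],1),np.round(s["wrist_force"],1),np.round(s["moment"],2),s["gripper_width"],s["gripper_force"])
E
python3 - <<'E'
from h import *
st()
for c in("side","top"):
    cv2.imwrite(f"pics/{c}0.png",capture(c))
    k=calibration(c);print({a:np.round(b,3).tolist() for a,b in k.items()})
    for l in("stand","beaker","set_spindle_grip","left_spindle_grip","lever_grip","ultrasonic_bath"): rec(l,c)
E
```

```text
0.0 [ 0.1826 -0.597   0.1872] [[-0.956, -0.292, -0.001], [-0.292, 0.956, 0.002], [0.0, 0.002, -1.0]] [-58.2  22.1   0.4  -0.  -68.4 -14.8] [-0.1  0.3  0. ] [-0.03 -0.01 -0.02] 0.999090476599262 0.0
{'fx': 448.663, 'fy': 448.663, 'cx': 324.177, 'cy': 202.051, 'cam_to_world': [[0.194, 0.412, -0.89, 1.466], [0.981, -0.073, 0.18, -0.127], [0.01, -0.908, -0.418, 0.613], [0.0, 0.0, 0.0, 1.0]]}
side stand 0.85 [0.5659 0.2306 0.03  ]
side stand 0.25 [0.5586 0.2044 0.205 ]
side left_spindle_grip 0.48 [0.5522 0.197  0.2042]
side lever_grip 0.52 [0.5138 0.3711 0.1736]
{'fx': 430.098, 'fy': 430.098, 'cx': 321.897, 'cy': 198.656, 'cam_to_world': [[-0.016, -0.995, 0.103, 0.372], [-1.0, 0.016, 0.007, 0.098], [-0.008, -0.103, -0.995, 1.196], [0.0, 0.0, 0.0, 1.0]]}
top stand 0.63 [0.5361 0.2444 0.0242]
top beaker 0.66 [0.5414 0.1135 0.0649]
top beaker 0.57 [0.5356 0.2442 0.0253]
top left_spindle_grip 0.41 [0.5492 0.2026 0.2163]
top lever_grip 0.58 [0.4997 0.3793 0.1793]
```

```bash
ls pics
```

```text
side0.png
top0.png
```

View pics/side0.png

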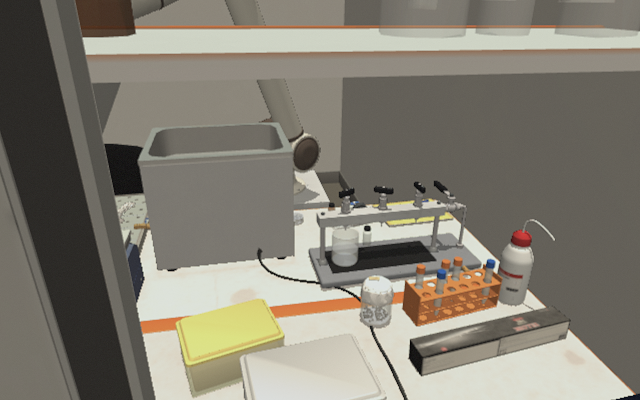

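View pics/top0.png

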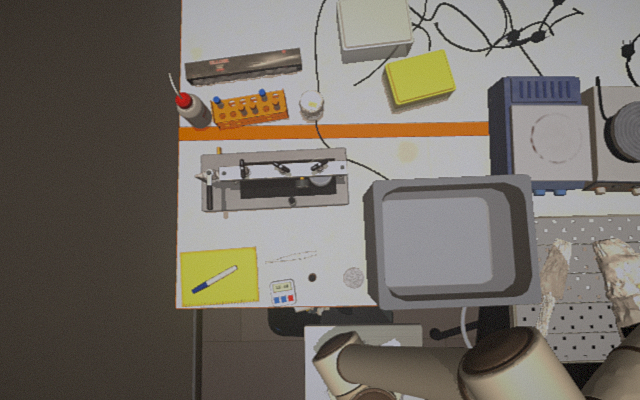

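The side view shows the beaker at (345,245) under the stand's right-hand valve. In the top view that valve's handle is near (320,168), the lever near (209,190), and the bath lies to the right of the stand.

Run:
```python
from h import *
a=cv2.imread("pics/top0.png")[145:215,192:352]
b=cv2.imread("pics/side0.png")[170:280,300:490]
a=cv2.resize(a,None,fx=5,fy=5,interpolation=cv2.INTER_CUBIC);cv2.imwrite("pics/z0.png",np.vstack([a,np.zeros((2,800,3),np.uint8)])) 
b=cv2.resize(b,None,fx=4,fy=4,interpolation=cv2.INTER_CUBIC);cv2.imwrite("pics/z1.png",b)
```

```text
(no output)
```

View pics/z0.png

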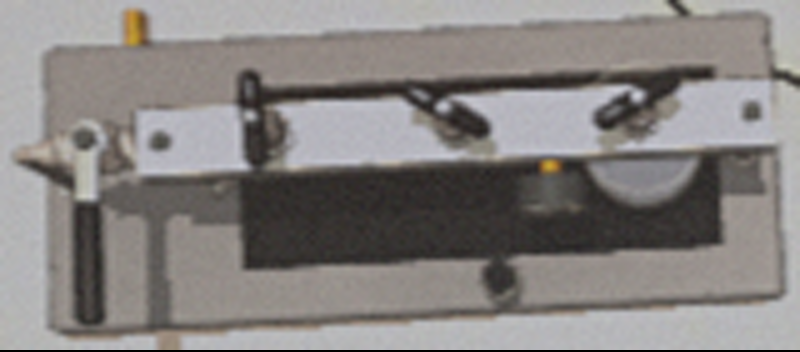

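The zoomed view shows the beaker under the right valve, whose handle runs (597,120)-(680,80) in crop pixels. The other handles are at (252,120) and (447,110). The lever pivot is at (86,138), and the lever points to the front.

```bash
cat >> h.py <<'E'
def ray(cam,u,v,z):
    c=calibration(cam);T=np.array(c["cam_to_world"])
    d=T[:3,:3]@[(u-c["cx"])/c["fx"],(v-c["cy"])/c["fy"],1];o=T[:3,3]
    return o+d*(z-o[2])/d[2]
E
python3 - <<'E'
from h import *
for n,u,v,z in [("barL",137,145,.156),("barR",773,114,.156),("hL",252,118,.21),("hM",448,110,.21),("hR",638,102,.212),("hRa",597,120,.213),("hRb",680,82,.213),("piv",86,138,.175),("levtip",89,322,.175),("baseFL",52,334,.024),("baseBL",47,50,.024),("baseFR",782,296,.024),("baseBR",770,14,.024)]:
    print(n,np.round(ray("top",192+u/5,145+v/5,z),4))
for n,u,v,z in [("bath",365,183,.293),("bath",530,176,.293),("bath",536,304,.293),("bath",376,310,.293)]: print(n,np.round(ray("top",u,v,z),4))
capture("wrist")
print(np.round(calibration("wrist")["hand_eye"],3).tolist())
E
```

```text
barL [0.5445 0.3552 0.156 ]
barR [0.5546 0.0433 0.156 ]
hL [0.5473 0.2884 0.21  ]
hM [0.5495 0.1971 0.21  ]
hR [0.5514 0.1087 0.212 ]
hRa [0.5431 0.1278 0.213 ]
hRb [0.5603 0.0891 0.213 ]
piv [0.5452 0.3751 0.175 ]
levtip [0.4563 0.3727 0.175 ]
baseFL [0.4625 0.4335 0.024 ]
baseBL [0.6206 0.4384 0.024 ]
baseFR [0.4768 0.0336 0.024 ]
baseBR [0.6339 0.0368 0.024 ]
bath [0.4972 0.0123 0.293 ]
bath [ 0.5063 -0.3366  0.293 ]
bath [ 0.241  -0.3316  0.293 ]
bath [ 0.2337 -0.0035  0.293 ]
[[-0.001, -0.969, -0.248, 0.067], [1.0, -0.001, 0.001, 0.001], [-0.001, -0.248, 0.969, -0.196], [0.0, 0.0, 0.0, 1.0]]
```

View pics/z1.png

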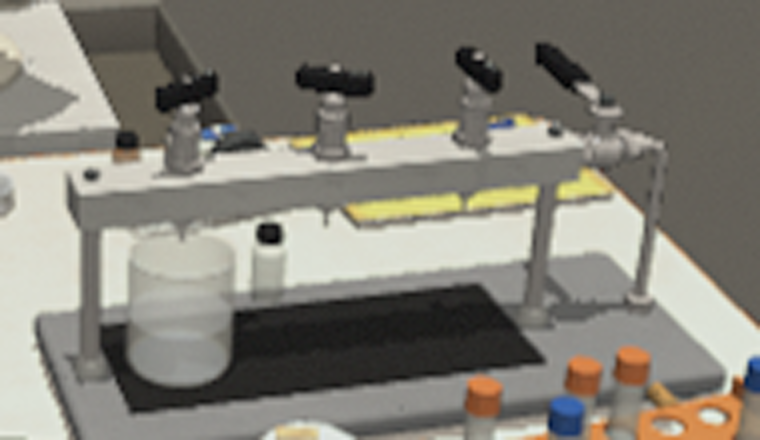

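Call:
servo_tool(
  deltas=[
    {"tz":-40,"claw":87},
    {"tz":-80,"claw":87},
    {"tz":-120,"claw":87},
    {"tz":-160,"claw":87},
    {"tz":-200,"claw":87},
    {"tx":-28,"ty":28,"tz":-200,"az":-0.085,"claw":60},
    {"tx":-56,"ty":57,"tz":-200,"az":-0.17,"claw":60},
    {"tx":-84,"ty":85,"tz":-200,"az":-0.255,"claw":60},
    {"tx":-112,"ty":114,"tz":-200,"az":-0.34,"claw":60},
    {"tx":-140,"ty":142,"tz":-200,"az":-0.425,"claw":60},
    {"tx":-168,"ty":170,"tz":-200,"az":-0.51,"claw":60},
    {"tx":-196,"ty":199,"tz":-200,"az":-0.595,"claw":60},
  ],
)

```text
schema error: expected keys tx, ty, tz, ax, ay, az, claw
```

```bash
cat >> h.py <<'E'
def go(p,yaw=None):
    "print deltas: world target p, yaw = world angle (deg) of tool y"
    s=sense();R=np.array(s["ee_rot"]);d=R.T@(np.array(p)-s["tcp_pos"])*1000
    psi=np.degrees(np.arctan2(R[1,1],R[0,1]));print("mm",np.round(d,1),"psi",round(psi,2))
    if yaw is not None:
        c=np.radians(yaw);Rt=np.array([[np.sin(c)*-1,0,0]]*3)
        y=np.array([np.cos(c),np.sin(c),0]);z=np.array([0,0,-1.]);Rt=np.c_[np.cross(y,z),y,z]
        print("rv",np.round(cv2.Rodrigues(R.T@Rt)[0].ravel(),4))
E
python3 - <<'E'
from h import *
st();go([.5524,.109,.33],204)
E
```

```text
0.75 [ 0.1828 -0.5977  0.1884] [[-0.956, -0.292, 0.0], [-0.292, 0.956, -0.0], [-0.0, -0.0, -1.0]] [-58.2  22.    0.5  -0.  -68.4 -14.8] [-0.5 -0.2  0.3] [0.04 0.   0.  ] 1.0022496437057293 0.0
mm [-560.1  567.6 -141.6] psi 107.01
rv [-1.0000e-04 -0.0000e+00 -1.6928e+00]
```

All seven keys are needed in every row.

Call:
servo_tool(
  deltas=[
    {"tx":0,"ty":0,"tz":-40,"ax":0,"ay":0,"az":0,"claw":60},
    {"tx":0,"ty":0,"tz":-80,"ax":0,"ay":0,"az":0,"claw":60},
    {"tx":0,"ty":0,"tz":-120,"ax":0,"ay":0,"az":0,"claw":60},
    {"tx":0,"ty":0,"tz":-160,"ax":0,"ay":0,"az":0,"claw":60},
    {"tx":0,"ty":0,"tz":-200,"ax":0,"ay":0,"az":0,"claw":60},
    {"tx":-28,"ty":28,"tz":-200,"ax":0,"ay":0,"az":-0.085,"claw":60},
    {"tx":-56,"ty":57,"tz":-200,"ax":0,"ay":0,"az":-0.17,"claw":60},
    {"tx":-84,"ty":85,"tz":-200,"ax":0,"ay":0,"az":-0.255,"claw":60},
    {"tx":-112,"ty":114,"tz":-200,"ax":0,"ay":0,"az":-0.34,"claw":60},
    {"tx":-140,"ty":142,"tz":-200,"ax":0,"ay":0,"az":-0.425,"claw":60},
    {"tx":-168,"ty":170,"tz":-200,"ax":0,"ay":0,"az":-0.51,"claw":60},
    {"tx":-196,"ty":199,"tz":-200,"ax":0,"ay":0,"az":-0.595,"claw":60},
  ],
)

```text
time_s: 1.75
tcp_pos: [0.3123, -0.3483, 0.3885]
ee_rot: [[-0.625, -0.781, 0.001], [-0.781, 0.625, -0.0], [-0.0, -0.001, -1.0]]
wrist_force: [0.5, -0.7, 0.4]
gripper_width: 0.686
gripper_force: 0.0
```

Run:
```python
from h import *
st();go([.5524,.109,.33],204)
```

```text
1.75 [ 0.3123 -0.3483  0.3885] [[-0.625, -0.781, 0.001], [-0.781, 0.625, -0.0], [-0.0, -0.001, -1.0]] [-28.1   1.8   2.3  -0.  -90.5 -10.5] [ 0.5 -0.7  0.4] [-0.01 -0.07 -0.01] 0.6856476591857379 0.0
mm [-507.    98.5   58.5] psi 141.31
rv [-7.0000e-04 -2.0000e-04 -1.0941e+00]
```

Call:
servo_tool(
  deltas=[
    {"tx":-40,"ty":8,"tz":0,"ax":0,"ay":0,"az":-0.09,"claw":45},
    {"tx":-80,"ty":16,"tz":0,"ax":0,"ay":0,"az":-0.18,"claw":45},
    {"tx":-120,"ty":23,"tz":0,"ax":0,"ay":0,"az":-0.27,"claw":45},
    {"tx":-160,"ty":31,"tz":0,"ax":0,"ay":0,"az":-0.36,"claw":45},
    {"tx":-200,"ty":39,"tz":0,"ax":0,"ay":0,"az":-0.45,"claw":45},
    {"tx":-240,"ty":47,"tz":0,"ax":0,"ay":0,"az":-0.54,"claw":45},
    {"tx":-280,"ty":54,"tz":0,"ax":0,"ay":0,"az":-0.63,"claw":45},
    {"tx":-320,"ty":62,"tz":0,"ax":0,"ay":0,"az":-0.72,"claw":45},
    {"tx":-360,"ty":70,"tz":0,"ax":0,"ay":0,"az":-0.81,"claw":45},
    {"tx":-400,"ty":78,"tz":0,"ax":0,"ay":0,"az":-0.9,"claw":45},
    {"tx":-440,"ty":85,"tz":0,"ax":0,"ay":0,"az":-0.99,"claw":45},
    {"tx":-480,"ty":93,"tz":0,"ax":0,"ay":0,"az":-1.09,"claw":45},
  ],
)

```text
time_s: 2.75
tcp_pos: [0.5415, 0.0839, 0.3887]
ee_rot: [[0.404, -0.915, 0.001], [-0.915, -0.404, 0.0], [0.0, -0.001, -1.0]]
wrist_force: [0.8, -1.2, -0.2]
gripper_width: 0.518
gripper_force: 0.0
```

Run:
```python
from h import *
go([.5524,.109,.29],204)
```

```text
mm [-18.6 -20.   98.7] psi -156.16
rv [-0.0008 -0.0001 -0.0028]
```

Call:
servo_tool(
  deltas=[
    {"tx":-14,"ty":-15,"tz":30,"ax":0,"ay":0,"az":0,"claw":45},
    {"tx":-18.5,"ty":-20,"tz":65,"ax":0,"ay":0,"az":0,"claw":45},
    {"tx":-18.5,"ty":-20,"tz":98,"ax":0,"ay":0,"az":0,"claw":45},
    {"tx":-18.5,"ty":-20,"tz":98,"ax":0,"ay":0,"az":0,"claw":45},
    {"tx":-18.5,"ty":-20,"tz":98,"ax":0,"ay":0,"az":0,"claw":45},
  ],
)

```text
time_s: 3.17
tcp_pos: [0.5516, 0.1064, 0.2896]
ee_rot: [[0.4, -0.917, -0.003], [-0.917, -0.4, -0.002], [0.001, 0.004, -1.0]]
wrist_force: [2.2, 0.2, 1.6]
gripper_width: 0.514
gripper_force: 0.0
```

Run:
```python
from h import *
st()
im=capture("wrist");k=calibration("wrist");print(k["fx"],k["cx"],k["cy"])
for l in("set_spindle_grip","set_spindle","lever_grip","beaker"): rec(l,"wrist")
cv2.imwrite("pics/w0.png",im)
```

```text
3.1667 [0.5516 0.1064 0.2896] [[0.4, -0.917, -0.003], [-0.917, -0.4, -0.002], [0.001, 0.004, -1.0]] [ 27.5  12.9   1.8   0.1 -79.1  -3.9] [2.2 0.2 1.6] [-0.01  0.03 -0.02] 0.5144482329953624 0.0
309.70691628693146 317.1392539101824 199.31050894780617
wrist set_spindle_grip 0.95 [0.558  0.1117 0.2075]
wrist set_spindle 0.78 [0.5568 0.1086 0.2174]
wrist beaker 0.81 [0.5729 0.1165 0.0708]
```

View pics/w0.png

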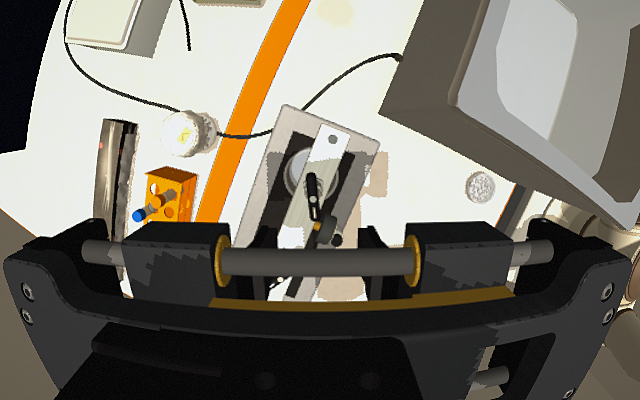

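The wrist view shows the T-bar running from (310,175) to (315,215), with its white index line at the lower end, between the fingers' line. I'll fit its axis from the traced mask.

```bash
cat >> h.py <<'E'
def wray(px,z,s):
    c=calibration("wrist");W=np.eye(4);W[:3,:3]=s["ee_rot"];W[:3,3]=s["tcp_pos"];T=W@np.array(c["hand_eye"])
    q=np.array(px,float)-[c["cx"],c["cy"]];r=np.linalg.norm(q,axis=1,keepdims=True);th=r/c["fx"]
    d=np.c_[np.sin(th)*q/r,np.cos(th)]@T[:3,:3].T
    return T[:3,3]+d*((z-T[2,3])/d[:,2])[:,None]
def handle(label,z=.2135):
    s=sense();im=capture("wrist")
    for t in trace(label,"wrist")[:2]:
        v,u=np.nonzero(t["mask"]);P=wray(np.c_[u,v],z,s)[:,:2].astype(np.float32)
        (c,wh,a)=cv2.minAreaRect(P*1000);b=cv2.fitLine(P,cv2.DIST_L2,0,.01,.01).ravel()
        print(label,round(t["confidence"],2),len(u),"px",u.mean().round(),v.mean().round(),"rect",np.round(c,1),np.round(wh,1),round(a,1),"line angle",np.degrees(np.arctan2(b[1],b[0])).round(1),"mean",P.mean(0).round(4))
    return im
E
python3 - <<'E'
from h import *
im=handle("set_spindle_grip")
s=sense()
print(wray([[309,176],[315,216],[331,139]],.2135,s).round(4))
c=cv2.resize(im[110:240,260:390],None,fx=4,fy=4,interpolation=cv2.INTER_CUBIC);cv2.imwrite("pics/w0z.png",c)
E
```

```text
set_spindle_grip 0.63 495 px 316.0 195.0 rect [554.6 109.3] [12.8 43.4] 23.1 line angle -59.8 mean [0.5552 0.1087]
[[0.5673 0.0941 0.2135]
 [0.5474 0.1265 0.2135]
 [0.5626 0.0558 0.2135]]
```

View pics/w0z.png

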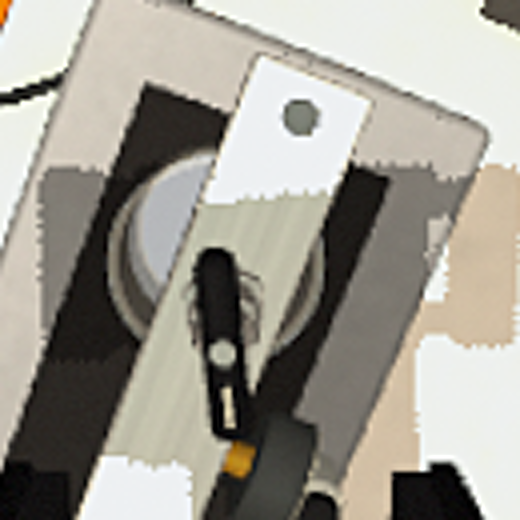

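The enlarged view shows the bar's top running from (212,255) to (232,435) in crop pixels. The spindle nut is at (222,352) and the white index is on the lower end.

Run:
```python
from h import *
s=sense()
P=wray([[260+u/4,110+v/4] for u,v in((212,250),(230,438),(222,352))],.2135,s);print(P.round(4));d=P[1]-P[0];print(np.hypot(*d[:2]),np.degrees(np.arctan2(d[1],d[0])),P[:2].mean(0))
print(calibration("wrist")["hand_eye"][:3,3])
# consistency: tool tip symmetric check; bar end screw expected
q=wray([[260+300/4,110+117/4],[260+258/4,110+52/4],[260+372/4,110+100/4]],.156,s);print(q.round(4))
```

```text
[[0.5653 0.0897 0.2135]
 [0.5439 0.1287 0.2135]
 [0.5538 0.1105 0.2135]]
0.044396783275874895 118.70124112114799 [0.5546006  0.10920708 0.2135    ]
[ 0.06610771 -0.00061132 -0.19552216]
[[0.5552 0.0563 0.156 ]
 [0.5724 0.0449 0.156 ]
 [0.5394 0.0442 0.156 ]]
```

Run:
```python
from h import *
st();go([.5537,.1093,.2005],208)
```

```text
3.5167 [0.5527 0.1068 0.2922] [[0.399, -0.917, 0.003], [-0.917, -0.399, 0.001], [-0.0, -0.003, -1.0]] [ 27.4  12.7   1.9   0.  -79.   -3.9] [-0.4  0.  -0.9] [-0.06  0.13  0.02] 0.5182319682355757 0.0
mm [-1.9 -1.6 91.7] psi -156.48
rv [-0.0035 -0.0001 -0.0781]
```

Call:
servo_tool(
  deltas=[
    {"tx":-1.9,"ty":-1.6,"tz":30,"ax":0,"ay":0,"az":-0.078,"claw":45},
    {"tx":-1.9,"ty":-1.6,"tz":60,"ax":0,"ay":0,"az":-0.078,"claw":45},
    {"tx":-1.9,"ty":-1.6,"tz":80,"ax":0,"ay":0,"az":-0.078,"claw":45},
    {"tx":-1.9,"ty":-1.6,"tz":90,"ax":0,"ay":0,"az":-0.078,"claw":45},
    {"tx":-1.9,"ty":-1.6,"tz":91,"ax":0,"ay":0,"az":-0.078,"claw":45},
    {"tx":-1.9,"ty":-1.6,"tz":91,"ax":0,"ay":0,"az":-0.078,"claw":45},
    {"tx":-1.9,"ty":-1.6,"tz":91,"ax":0,"ay":0,"az":-0.078,"claw":45},
  ],
)

```text
time_s: 4.1
tcp_pos: [0.554, 0.1095, 0.2013]
ee_rot: [[0.47, -0.883, 0.003], [-0.883, -0.47, 0.001], [0.001, -0.003, -1.0]]
wrist_force: [0.1, -0.6, -0.2]
gripper_width: 0.517
gripper_force: 0.0
```

Run:
```python
from h import *
st()
im=capture("wrist");cv2.imwrite("pics/w1.png",cv2.resize(im[130:330,200:440],None,fx=3,fy=3,interpolation=cv2.INTER_CUBIC))
st()
```

```text
4.1 [0.554  0.1095 0.2013] [[0.47, -0.883, 0.003], [-0.883, -0.47, 0.001], [0.001, -0.003, -1.0]] [ 27.6  15.5  -7.2   0.  -67.1   0.4] [ 0.1 -0.6 -0.2] [0.07 0.14 0.  ] 0.5174930865565085 0.0
4.15 [0.554  0.1096 0.2014] [[0.47, -0.883, 0.004], [-0.883, -0.47, 0.001], [0.001, -0.004, -1.0]] [ 27.7  15.5  -7.2   0.  -67.1   0.4] [-0.4  0.3 -0.3] [0.01 0.14 0.  ] 0.517139035454382 0.0
```

View pics/w1.png

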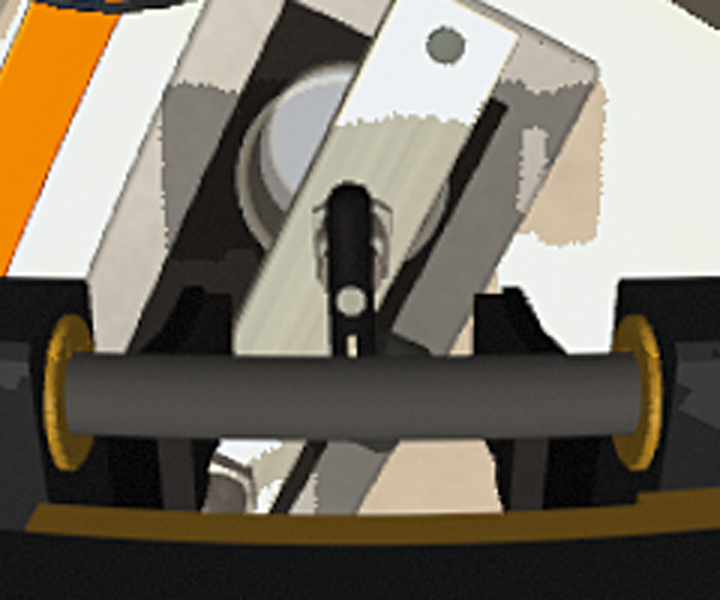

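The bar is upright in the picture and centred between the fingers: bar at column 352, fingers at 232 and 475. I'll close on it.

Call:
servo_tool(
  deltas=[
    {"tx":0,"ty":0,"tz":0,"ax":0,"ay":0,"az":0,"claw":4},
    {"tx":0,"ty":0,"tz":0,"ax":0,"ay":0,"az":0,"claw":4},
    {"tx":0,"ty":0,"tz":0,"ax":0,"ay":0,"az":0,"claw":4},
    {"tx":0,"ty":0,"tz":0,"ax":0,"ay":0,"az":0,"claw":4},
    {"tx":0,"ty":0,"tz":0,"ax":0,"ay":0,"az":0,"claw":4},
    {"tx":0,"ty":0,"tz":0,"ax":0,"ay":0,"az":0,"claw":4},
    {"tx":0,"ty":0,"tz":0,"ax":0,"ay":0,"az":0,"claw":4},
    {"tx":0,"ty":0,"tz":0,"ax":0,"ay":0,"az":0,"claw":4},
  ],
)

```text
time_s: 4.82
tcp_pos: [0.5528, 0.1092, 0.1993]
ee_rot: [[0.47, -0.883, -0.0], [-0.883, -0.47, -0.0], [0.0, 0.0, -1.0]]
wrist_force: [0.0, -0.5, -0.3]
gripper_width: 0.065
gripper_force: 0.0
```

```bash
python3 -c "
from h import *
st();go([.5537,.1093,.2],208)"
```

```text
4.8167 [0.5528 0.1092 0.1993] [[0.47, -0.883, -0.0], [-0.883, -0.47, -0.0], [0.0, 0.0, -1.0]] [ 27.7  15.6  -7.4   0.  -67.    0.4] [ 0.  -0.5 -0.3] [-0.    0.14 -0.  ] 0.06546197598293647 0.0
mm [ 0.4 -0.9 -0.7] psi -151.98
rv [ 0.0001 -0.      0.0003]
```

Run:
```python
from h import *
c=calibration("wrist");H=np.linalg.inv(c["hand_eye"])
for p in([0,0,0],[0,.022,0],[0,0,-.019],[0,.01,-.019],[-.023,0,-.012],[.023,0,-.012]):
    q=(H@np.r_[p,1])[:3];th=np.arctan2(np.hypot(*q[:2]),q[2]);r=q[:2]/np.hypot(*q[:2])*th*c["fx"];u=r+[c["cx"],c["cy"]]
    print(p,u.round(1),"crop",((u-[200,130])*3).round())
st()
im=capture("wrist");cv2.imwrite("pics/w2.png",cv2.resize(im[130:330,200:440],None,fx=3,fy=3,interpolation=cv2.INTER_CUBIC))
st()
```

```text
[0, 0, 0] [318.4 222.7] crop [355. 278.]
[0, 0.022, 0] [351.3 222.6] crop [454. 278.]
[0, 0, -0.019] [318.5 232.7] crop [355. 308.]
[0, 0.01, -0.019] [334.9 232.7] crop [405. 308.]
[-0.023, 0, -0.012] [318.4 261.7] crop [355. 395.]
[0.023, 0, -0.012] [318.5 193.2] crop [355. 190.]
4.8167 [0.5528 0.1092 0.1993] [[0.47, -0.883, -0.0], [-0.883, -0.47, -0.0], [0.0, 0.0, -1.0]] [ 27.7  15.6  -7.4   0.  -67.    0.4] [ 0.  -0.5 -0.3] [-0.    0.14 -0.  ] 0.06546197598293647 0.0
4.8667 [0.5528 0.1092 0.1993] [[0.47, -0.883, -0.0], [-0.883, -0.47, -0.0], [0.0, 0.0, -1.0]] [ 27.7  15.6  -7.4   0.  -67.    0.4] [0.4 0.4 0.1] [-0.    0.14 -0.02] 0.05600811972867131 0.0
```

View pics/w2.png

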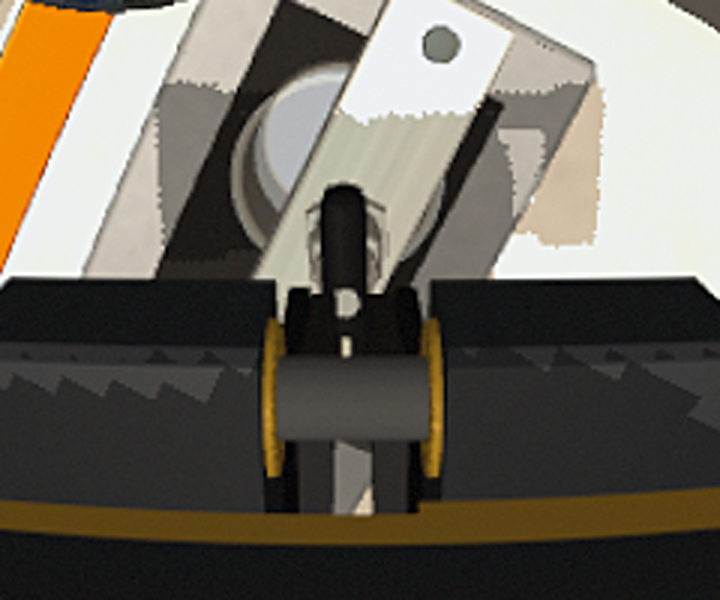

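Call:
servo_tool(
  deltas=[
    {"tx":0,"ty":0,"tz":0,"ax":0,"ay":0,"az":0,"claw":0},
    {"tx":0,"ty":0,"tz":0,"ax":0,"ay":0,"az":0,"claw":0},
    {"tx":0,"ty":0,"tz":0,"ax":0,"ay":0,"az":0,"claw":0},
    {"tx":0,"ty":0,"tz":0,"ax":0,"ay":0,"az":0,"claw":0},
  ],
)

```text
time_s: 5.2
tcp_pos: [0.5528, 0.1093, 0.1994]
ee_rot: [[0.47, -0.883, 0.0], [-0.883, -0.47, 0.0], [-0.0, -0.0, -1.0]]
wrist_force: [0.5, -0.8, -0.2]
gripper_width: 0.002
gripper_force: 0.0
```

```bash
python3 -c "
from h import *
st()"
```

```text
5.2 [0.5528 0.1093 0.1994] [[0.47, -0.883, 0.0], [-0.883, -0.47, 0.0], [-0.0, -0.0, -1.0]] [ 27.7  15.6  -7.4  -0.  -67.    0.4] [ 0.5 -0.8 -0.2] [0.01 0.14 0.03] 0.002002304962417932 0.0
```

Run:
```python
from h import *
w=capture("wrist");s=capture("side");t=capture("top")
a=cv2.resize(w[170:290,260:380],(400,400),interpolation=cv2.INTER_CUBIC)
b=cv2.resize(s[150:250,300:400],(400,400),interpolation=cv2.INTER_CUBIC)
cv2.imwrite("pics/ws.png",np.hstack([a,b]))
```

```text
(no output)
```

View pics/ws.png

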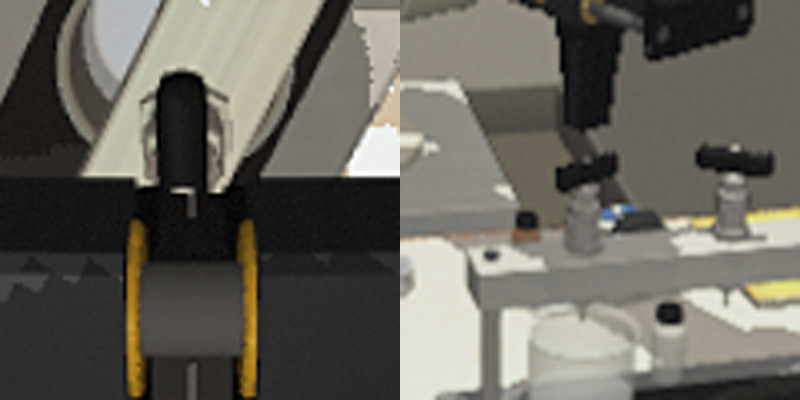

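The fingers have closed above the handle. In the side crop the tip ends at about (346,182) in full-image pixels and the handle top is at about (346,190). I'll measure the real tip height.

Run:
```python
from h import *
c=calibration("side");M=np.linalg.inv(c["cam_to_world"])
def pr(p):
    q=(M@np.r_[p,1])[:3];return (q[0]/q[2]*c["fx"]+c["cx"],q[1]/q[2]*c["fy"]+c["cy"])
for p in ([.553,.109,.2],[.553,.109,.22],[.553,.109,.24],[.553,.109,.156],[.5495,.199,.212]): print(p,np.round(pr(p),1))
for l in("set_spindle_grip","left_spindle_grip"): rec(l,"side")
h=calibration("top");print()
```

```text
[0.553, 0.109, 0.2] [346.2 194.4]
[0.553, 0.109, 0.22] [346.4 186.3]
[0.553, 0.109, 0.24] [346.7 178.2]
[0.553, 0.109, 0.156] [345.6 211.7]
[0.5495, 0.199, 0.212] [383.6 186.4]
side left_spindle_grip 0.65 [0.5499 0.1995 0.1997]
side left_spindle_grip 0.31 [0.5575 0.2851 0.2041]
```

Call:
servo_tool(
  deltas=[
    {"tx":0,"ty":-1.3,"tz":0,"ax":0,"ay":0,"az":0,"claw":45},
    {"tx":0,"ty":-1.3,"tz":0,"ax":0,"ay":0,"az":0,"claw":45},
    {"tx":0,"ty":-1.3,"tz":0,"ax":0,"ay":0,"az":0,"claw":45},
    {"tx":0,"ty":-1.3,"tz":0,"ax":0,"ay":0,"az":0,"claw":45},
    {"tx":0,"ty":-1.3,"tz":0,"ax":0,"ay":0,"az":0,"claw":45},
    {"tx":0,"ty":-1.3,"tz":5,"ax":0,"ay":0,"az":0,"claw":45},
    {"tx":0,"ty":-1.3,"tz":11,"ax":0,"ay":0,"az":0,"claw":45},
    {"tx":0,"ty":-1.3,"tz":17,"ax":0,"ay":0,"az":0,"claw":45},
    {"tx":0,"ty":-1.3,"tz":22,"ax":0,"ay":0,"az":0,"claw":45},
    {"tx":0,"ty":-1.3,"tz":22,"ax":0,"ay":0,"az":0,"claw":45},
    {"tx":0,"ty":-1.3,"tz":22,"ax":0,"ay":0,"az":0,"claw":45},
    {"tx":0,"ty":-1.3,"tz":22,"ax":0,"ay":0,"az":0,"claw":45},
  ],
)

```text
time_s: 6.45
tcp_pos: [0.5541, 0.1099, 0.1774]
ee_rot: [[0.47, -0.883, 0.0], [-0.883, -0.47, -0.0], [0.0, -0.0, -1.0]]
wrist_force: [-0.1, 0.5, 0.5]
gripper_width: 0.514
gripper_force: 0.0
```

Run:
```python
from h import *
st()
w=capture("wrist");s=capture("side")
a=cv2.resize(w[170:290,260:380],(400,400),interpolation=cv2.INTER_CUBIC)
b=cv2.resize(s[150:225,310:385],(400,400),interpolation=cv2.INTER_CUBIC)
cv2.imwrite("pics/ws2.png",np.hstack([a,b]))
```

```text
6.45 [0.5541 0.1099 0.1774] [[0.47, -0.883, 0.0], [-0.883, -0.47, -0.0], [0.0, -0.0, -1.0]] [ 27.7  16.7  -9.2   0.  -64.2   0.4] [-0.1  0.5  0.5] [0.01 0.12 0.01] 0.514256661786049 0.0
```

View pics/ws2.png

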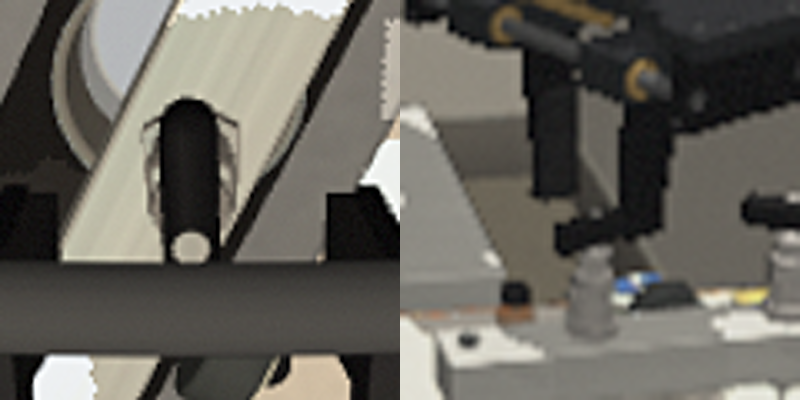

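The tips straddle the bar but sit about 32 mm higher than the reported TCP: the side crop tips average row 190, so z≈0.209. The bar is centred, with the nut at (190,248) in the left crop, so I go 9.5 mm lower and close.

Call:
servo_tool(
  deltas=[
    {"tx":0,"ty":0,"tz":5,"ax":0,"ay":0,"az":0,"claw":40},
    {"tx":0,"ty":0,"tz":9.5,"ax":0,"ay":0,"az":0,"claw":30},
    {"tx":0,"ty":0,"tz":9.5,"ax":0,"ay":0,"az":0,"claw":20},
    {"tx":0,"ty":0,"tz":9.5,"ax":0,"ay":0,"az":0,"claw":4},
    {"tx":0,"ty":0,"tz":9.5,"ax":0,"ay":0,"az":0,"claw":4},
    {"tx":0,"ty":0,"tz":9.5,"ax":0,"ay":0,"az":0,"claw":4},
    {"tx":0,"ty":0,"tz":9.5,"ax":0,"ay":0,"az":0,"claw":4},
    {"tx":0,"ty":0,"tz":9.5,"ax":0,"ay":0,"az":0,"claw":4},
    {"tx":0,"ty":0,"tz":9.5,"ax":0,"ay":0,"az":0,"claw":4},
    {"tx":0,"ty":0,"tz":9.5,"ax":0,"ay":0,"az":0,"claw":4},
    {"tx":0,"ty":0,"tz":9.5,"ax":0,"ay":0,"az":0,"claw":4},
    {"tx":0,"ty":0,"tz":9.5,"ax":0,"ay":0,"az":0,"claw":4},
  ],
)

```text
time_s: 7.55
tcp_pos: [0.5542, 0.11, 0.168]
ee_rot: [[0.47, -0.883, 0.001], [-0.883, -0.47, 0.0], [0.0, -0.001, -1.0]]
wrist_force: [0.3, 0.6, 0.6]
gripper_width: 0.11
gripper_force: 29.9
```

```bash
python3 -c "
from h import *
st();go([.5537,.1093,.168],208)"
```

```text
7.55 [0.5542 0.11   0.168 ] [[0.47, -0.883, 0.001], [-0.883, -0.47, 0.0], [0.0, -0.001, -1.0]] [ 27.7  17.1 -10.    0.  -62.9   0.4] [0.3 0.6 0.6] [ 0.15 -0.09  0.07] 0.10984808070159754 29.938448667526245
mm [0.4 0.7 0. ] psi -151.98
rv [-0.0007 -0.0001  0.0004]
```

Call:
servo_tool(
  deltas=[
    {"tx":0,"ty":0,"tz":0,"ax":0,"ay":0,"az":0.1,"claw":4},
    {"tx":0,"ty":0,"tz":0.1,"ax":0,"ay":0,"az":0.2,"claw":4},
    {"tx":0,"ty":0,"tz":0.2,"ax":0,"ay":0,"az":0.3,"claw":4},
    {"tx":0,"ty":0,"tz":0.2,"ax":0,"ay":0,"az":0.4,"claw":4},
    {"tx":0,"ty":0,"tz":0.3,"ax":0,"ay":0,"az":0.5,"claw":4},
    {"tx":0,"ty":0,"tz":0.4,"ax":0,"ay":0,"az":0.6,"claw":4},
    {"tx":0,"ty":0,"tz":0.4,"ax":0,"ay":0,"az":0.7,"claw":4},
    {"tx":0,"ty":0,"tz":0.5,"ax":0,"ay":0,"az":0.8,"claw":4},
    {"tx":0,"ty":0,"tz":0.6,"ax":0,"ay":0,"az":0.9,"claw":4},
    {"tx":0,"ty":0,"tz":0.6,"ax":0,"ay":0,"az":1.0,"claw":4},
    {"tx":0,"ty":0,"tz":0.7,"ax":0,"ay":0,"az":1.1,"claw":4},
    {"tx":0,"ty":0,"tz":0.8,"ax":0,"ay":0,"az":1.2,"claw":4},
  ],
)

```text
time_s: 8.55
tcp_pos: [0.5548, 0.11, 0.1673]
ee_rot: [[-0.656, -0.755, 0.002], [-0.755, 0.656, 0.0], [-0.001, -0.001, -1.0]]
wrist_force: [2.6, -0.3, 0.1]
gripper_width: 0.112
gripper_force: 29.9
```

```bash
python3 -c "
from h import *
st();go([.5537,.1093,.168])"
```

```text
8.55 [0.5548 0.11   0.1673] [[-0.656, -0.755, 0.002], [-0.755, 0.656, 0.0], [-0.001, -0.001, -1.0]] [ 27.6  17.1 -10.    0.  -62.7 -68.7] [ 2.6 -0.3  0.1] [-0.05 -0.7   0.07] 0.11194799686865044 29.92844134569168
mm [ 1.2  0.4 -0.7] psi 139.0
```

Call:
servo_tool(
  deltas=[
    {"tx":0,"ty":0,"tz":0.1,"ax":0,"ay":0,"az":0.1,"claw":4},
    {"tx":0,"ty":0,"tz":0.1,"ax":0,"ay":0,"az":0.2,"claw":4},
    {"tx":0,"ty":0,"tz":0.2,"ax":0,"ay":0,"az":0.3,"claw":4},
    {"tx":0,"ty":0,"tz":0.3,"ax":0,"ay":0,"az":0.4,"claw":4},
    {"tx":0,"ty":0,"tz":0.3,"ax":0,"ay":0,"az":0.5,"claw":4},
    {"tx":0,"ty":0,"tz":0.4,"ax":0,"ay":0,"az":0.6,"claw":4},
  ],
)

```text
time_s: 9.05
tcp_pos: [0.5549, 0.1097, 0.1669]
ee_rot: [[-0.968, -0.252, 0.002], [-0.252, 0.968, -0.0], [-0.002, -0.001, -1.0]]
wrist_force: [2.7, -1.3, -0.6]
gripper_width: 0.112
gripper_force: 29.9
```

```bash
python3 -c "
from h import *
st();go([.5537,.1093,.168])"
```

```text
9.05 [0.5549 0.1097 0.1669] [[-0.968, -0.252, 0.002], [-0.252, 0.968, -0.0], [-0.002, -0.001, -1.0]] [ 2.76e+01  1.72e+01 -1.01e+01  1.00e-01 -6.27e+01 -1.03e+02] [ 2.7 -1.3 -0.6] [-0.28 -0.88  0.06] 0.11224730925663245 29.928367137908936
mm [ 1.3 -0.1 -1.1] psi 104.62
```

Call:
servo_tool(
  deltas=[
    {"tx":0,"ty":0,"tz":0,"ax":0,"ay":0,"az":0.05,"claw":4},
    {"tx":0,"ty":0,"tz":0.1,"ax":0,"ay":0,"az":0.1,"claw":4},
  ],
)

```text
time_s: 9.22
tcp_pos: [0.555, 0.1097, 0.1668]
ee_rot: [[-0.988, -0.157, 0.002], [-0.157, 0.988, -0.0], [-0.002, -0.0, -1.0]]
wrist_force: [2.0, -0.8, -0.9]
gripper_width: 0.112
gripper_force: 29.9
```

```bash
cat > m.py <<'E'
from h import *
s=sense();R=s["ee_rot"];print(np.degrees(np.arctan2(R[1][1],R[0][1])).round(2),np.round(s["moment"],3),np.round(s["wrist_force"],1),s["gripper_width"],round(s["joints"][5],2),np.round(s["tcp_pos"],4))
E
python3 m.py
```

```text
99.02 [-0.337 -0.899  0.068] [ 2.  -0.8 -0.9] 0.11179596510908997 -108.64 [0.555  0.1097 0.1668]
```

Call:
servo_tool(
  deltas=[
    {"tx":0,"ty":0,"tz":0,"ax":0,"ay":0,"az":0.05,"claw":4},
    {"tx":0,"ty":0,"tz":0.1,"ax":0,"ay":0,"az":0.1,"claw":4},
  ],
)

```text
time_s: 9.38
tcp_pos: [0.555, 0.1096, 0.1668]
ee_rot: [[-0.998, -0.057, 0.002], [-0.057, 0.998, -0.0], [-0.002, -0.0, -1.0]]
wrist_force: [3.0, -0.6, 0.1]
gripper_width: 0.11
gripper_force: 29.9
```

```bash
python3 m.py
```

```text
93.3 [-0.358 -0.845  0.04 ] [ 3.  -0.6  0.1] 0.11011224421717969 -114.37 [0.555  0.1096 0.1668]
```

Call:
servo_tool(
  deltas=[
    {"tx":0,"ty":0,"tz":0,"ax":0,"ay":0,"az":0.05,"claw":4},
    {"tx":0,"ty":0,"tz":0.1,"ax":0,"ay":0,"az":0.1,"claw":4},
  ],
)

```text
time_s: 9.55
tcp_pos: [0.555, 0.1096, 0.1667]
ee_rot: [[-0.999, 0.042, 0.002], [0.042, 0.999, -0.0], [-0.002, -0.0, -1.0]]
wrist_force: [2.5, -1.3, -0.3]
gripper_width: 0.112
gripper_force: 30.0
```

```bash
python3 m.py
```

```text
87.57 [-0.41  -0.784  0.243] [ 2.5 -1.3 -0.3] 0.11175374008598843 -120.09 [0.555  0.1096 0.1667]
```

Call:
servo_tool(
  deltas=[
    {"tx":0,"ty":0,"tz":0,"ax":0,"ay":0,"az":0.02,"claw":4},
    {"tx":0,"ty":0,"tz":0,"ax":0,"ay":0,"az":0.02,"claw":4},
  ],
)

```text
time_s: 9.72
tcp_pos: [0.5549, 0.1097, 0.1667]
ee_rot: [[-0.998, 0.059, 0.002], [0.059, 0.998, -0.0], [-0.002, -0.0, -1.0]]
wrist_force: [3.1, -1.5, -0.6]
gripper_width: 0.111
gripper_force: 30.1
```

```bash
python3 m.py
```

```text
86.62 [-0.596 -1.058  0.321] [ 3.1 -1.5 -0.6] 0.11059818257590058 -121.05 [0.5549 0.1097 0.1667]
```

Call:
servo_tool(
  deltas=[
    {"tx":0,"ty":0,"tz":0,"ax":0,"ay":0,"az":-0.03,"claw":4},
    {"tx":0,"ty":0,"tz":0,"ax":0,"ay":0,"az":-0.03,"claw":4},
  ],
)

```text
time_s: 9.88
tcp_pos: [0.5549, 0.1097, 0.1667]
ee_rot: [[-1.0, 0.029, 0.002], [0.029, 1.0, -0.0], [-0.002, -0.0, -1.0]]
wrist_force: [4.3, -2.8, -0.8]
gripper_width: 0.112
gripper_force: 29.9
```

```bash
python3 m.py
```

```text
88.34 [-0.781 -1.416  0.065] [ 4.3 -2.8 -0.8] 0.1123186191569572 -119.32 [0.5549 0.1097 0.1667]
```

Call:
servo_tool(
  deltas=[
    {"tx":0,"ty":0,"tz":0,"ax":0,"ay":0,"az":-0.03,"claw":4},
    {"tx":0,"ty":0,"tz":0,"ax":0,"ay":0,"az":-0.03,"claw":4},
  ],
)

```text
time_s: 10.05
tcp_pos: [0.5548, 0.1097, 0.1667]
ee_rot: [[-1.0, 0.0, 0.002], [0.0, 1.0, 0.0], [-0.002, 0.0, -1.0]]
wrist_force: [4.6, -2.6, -0.3]
gripper_width: 0.111
gripper_force: 30.0
```

```bash
python3 m.py
```

```text
89.99 [-0.769 -1.522 -0.043] [ 4.6 -2.6 -0.3] 0.11064404172447799 -117.67 [0.5548 0.1097 0.1667]
```

Call:
servo_tool(
  deltas=[
    {"tx":0,"ty":0,"tz":0,"ax":0,"ay":0,"az":-0.03,"claw":4},
    {"tx":0,"ty":0,"tz":0,"ax":0,"ay":0,"az":-0.03,"claw":4},
  ],
)

```text
time_s: 10.22
tcp_pos: [0.5548, 0.1097, 0.1667]
ee_rot: [[-1.0, -0.03, 0.002], [-0.03, 1.0, 0.0], [-0.002, 0.0, -1.0]]
wrist_force: [4.8, -1.4, -1.5]
gripper_width: 0.113
gripper_force: 30.0
```

```bash
python3 m.py
```

```text
91.7 [-0.758 -1.473  0.043] [ 4.8 -1.4 -1.5] 0.11297320472942823 -115.96 [0.5548 0.1097 0.1667]
```

Call:
servo_tool(
  deltas=[
    {"tx":0,"ty":0,"tz":-0.1,"ax":0,"ay":0,"az":-0.12,"claw":4},
    {"tx":0,"ty":0,"tz":-0.1,"ax":0,"ay":0,"az":-0.24,"claw":4},
    {"tx":0,"ty":0,"tz":-0.2,"ax":0,"ay":0,"az":-0.36,"claw":4},
    {"tx":0,"ty":0,"tz":-0.3,"ax":0,"ay":0,"az":-0.48,"claw":4},
    {"tx":0,"ty":0,"tz":-0.4,"ax":0,"ay":0,"az":-0.6,"claw":4},
    {"tx":0,"ty":0,"tz":-0.4,"ax":0,"ay":0,"az":-0.72,"claw":4},
    {"tx":0,"ty":0,"tz":-0.5,"ax":0,"ay":0,"az":-0.84,"claw":4},
    {"tx":0,"ty":0,"tz":-0.6,"ax":0,"ay":0,"az":-0.96,"claw":4},
    {"tx":0,"ty":0,"tz":-0.7,"ax":0,"ay":0,"az":-1.08,"claw":4},
    {"tx":0,"ty":0,"tz":-0.7,"ax":0,"ay":0,"az":-1.2,"claw":4},
    {"tx":0,"ty":0,"tz":-0.8,"ax":0,"ay":0,"az":-1.32,"claw":4},
    {"tx":0,"ty":0,"tz":-0.9,"ax":0,"ay":0,"az":-1.44,"claw":4},
  ],
)

```text
time_s: 11.22
tcp_pos: [0.5543, 0.1102, 0.1676]
ee_rot: [[-0.096, -0.995, 0.001], [-0.995, 0.096, 0.001], [-0.001, -0.001, -1.0]]
wrist_force: [3.0, -0.7, 0.7]
gripper_width: 0.114
gripper_force: 30.0
```

```bash
python3 m.py
```

```text
174.48 [-0.195 -0.812 -0.034] [ 3.  -0.7  0.7] 0.11429155859492893 -33.18 [0.5543 0.1102 0.1676]
```

Call:
servo_tool(
  deltas=[
    {"tx":0,"ty":0,"tz":0,"ax":0,"ay":0,"az":-0.05,"claw":4},
    {"tx":0,"ty":0,"tz":0,"ax":0,"ay":0,"az":-0.086,"claw":4},
    {"tx":0,"ty":0,"tz":0,"ax":0,"ay":0,"az":-0.086,"claw":4},
    {"tx":0,"ty":0,"tz":0,"ax":0,"ay":0,"az":-0.086,"claw":4},
  ],
)

```text
time_s: 11.55
tcp_pos: [0.5543, 0.1101, 0.1676]
ee_rot: [[-0.016, -1.0, 0.001], [-1.0, 0.016, 0.001], [-0.001, -0.001, -1.0]]
wrist_force: [3.5, -0.2, 1.2]
gripper_width: 0.108
gripper_force: 29.9
```

```bash
python3 m.py
```

```text
179.06 [-0.083 -0.84   0.008] [ 3.5 -0.2  1.2] 0.10804452883115905 -28.6 [0.5543 0.1101 0.1676]
```

Call:
servo_tool(
  deltas=[
    {"tx":0,"ty":0,"tz":0,"ax":0,"ay":0,"az":0,"claw":40},
    {"tx":0,"ty":0,"tz":0,"ax":0,"ay":0,"az":0,"claw":40},
    {"tx":0,"ty":0,"tz":0,"ax":0,"ay":0,"az":0,"claw":40},
    {"tx":0,"ty":0,"tz":0,"ax":0,"ay":0,"az":0,"claw":40},
    {"tx":0,"ty":0,"tz":0,"ax":0,"ay":0,"az":0,"claw":40},
    {"tx":0,"ty":0,"tz":-10,"ax":0,"ay":0,"az":0,"claw":40},
    {"tx":0,"ty":0,"tz":-40,"ax":0,"ay":0,"az":0,"claw":40},
    {"tx":0,"ty":0,"tz":-75,"ax":0,"ay":0,"az":0,"claw":40},
    {"tx":0,"ty":0,"tz":-105,"ax":0,"ay":0,"az":0,"claw":40},
    {"tx":0,"ty":0,"tz":-105,"ax":0,"ay":0,"az":0,"claw":40},
    {"tx":0,"ty":0,"tz":-105,"ax":0,"ay":0,"az":0,"claw":40},
  ],
)

```text
time_s: 12.47
tcp_pos: [0.5547, 0.1103, 0.2752]
ee_rot: [[-0.015, -1.0, 0.005], [-1.0, 0.015, 0.002], [-0.003, -0.005, -1.0]]
wrist_force: [-0.2, 0.5, -1.8]
gripper_width: 0.457
gripper_force: 0.0
```

Run:
```python
from h import *
st()
handle("set_spindle_grip",.213)
rec("lever_grip","wrist");rec("lever_grip","side");
capture("top");rec("lever_grip","top")
t=trace("lever_grip","top")
for q in t[:2]:
    v,u=np.nonzero(q["mask"]);print(q["confidence"],len(u),u.min(),u.max(),v.min(),v.max())
go([.48,.33,.23],182+90)
go([.48,.33,.23],179)
```

```text
12.4667 [0.5547 0.1103 0.2752] [[-0.015, -1.0, 0.005], [-1.0, 0.015, 0.002], [-0.003, -0.005, -1.0]] [ 27.7  13.3   0.3   0.  -76.7 -28.5] [-0.2  0.5 -1.8] [ 0.03  0.16 -0.03] 0.4572194998731203 0.0
set_spindle_grip 0.63 599 px 318.0 197.0 rect [554.8 109.4] [45.3 12.9] 89.4 line angle 89.3 mean [0.5545 0.1086]
set_spindle_grip 0.43 350 px 320.0 288.0 rect [554.8 198.5] [32.5 15.7] 66.7 line angle 60.3 mean [0.554 0.198]
side lever_grip 0.6 [0.5143 0.3723 0.1723]
mm [-219.2   76.7   41.1] psi 179.14
rv [ 2.4000e-03  8.0000e-04 -1.6207e+00]
mm [-219.2   76.7   41.1] psi 179.14
rv [ 0.002  -0.001   0.0024]
```

Run:
```python
from h import *
def line(cam,u,v):
    c=calibration(cam);T=np.array(c["cam_to_world"]);d=T[:3,:3]@[(u-c["cx"])/c["fx"],(v-c["cy"])/c["fy"],1];return T[:3,3],d/np.linalg.norm(d)
def tri(a,b):
    (o1,d1),(o2,d2)=a,b;A=np.c_[d1,-d2];t=np.linalg.lstsq(A,o2-o1,rcond=None)[0];p,q=o1+d1*t[0],o2+d2*t[1];print((p+q).round(4)/2,np.linalg.norm(p-q).round(4))
tri(line("side",300+545/4,170+48/4),line("top",192+89/5,145+320/5))
tri(line("side",300+605/4,170+103/4),line("top",192+86/5,145+138/5))
tri(line("side",300+186/4,170+90/4),line("top",192+638/5,145+102/5))
```

```text
[0.4577  0.37405 0.1738 ] 0.0021
[0.5454  0.3755  0.17295] 0.0004
[0.55285 0.1092  0.20465] 0.0009
```

Call:
servo_tool(
  deltas=[
    {"tx":-36,"ty":13,"tz":0,"ax":0,"ay":0,"az":0,"claw":0},
    {"tx":-72,"ty":26,"tz":0,"ax":0,"ay":0,"az":0,"claw":0},
    {"tx":-108,"ty":39,"tz":0,"ax":0,"ay":0,"az":0,"claw":0},
    {"tx":-144,"ty":52,"tz":0,"ax":0,"ay":0,"az":0,"claw":0},
    {"tx":-180,"ty":65,"tz":0,"ax":0,"ay":0,"az":0,"claw":0},
    {"tx":-200,"ty":77,"tz":0,"ax":0,"ay":0,"az":0,"claw":0},
    {"tx":-200,"ty":77,"tz":0,"ax":0,"ay":0,"az":0,"claw":0},
    {"tx":-200,"ty":77,"tz":0,"ax":0,"ay":0,"az":0,"claw":0},
  ],
)

```text
time_s: 13.48
tcp_pos: [0.4792, 0.3119, 0.2715]
ee_rot: [[-0.012, -1.0, -0.001], [-1.0, 0.012, -0.001], [0.001, 0.001, -1.0]]
wrist_force: [0.5, 0.2, 0.3]
gripper_width: 0.017
gripper_force: 0.0
```

Run:
```python
from h import *
st()
capture("wrist");rec("lever_grip","wrist");handle("lever_grip",.18)
```

```text
13.4833 [0.4792 0.3119 0.2715] [[-0.012, -1.0, -0.001], [-1.0, 0.012, -0.001], [0.001, 0.001, -1.0]] [ 49.3  14.2   1.1   0.  -76.9 -50. ] [0.5 0.2 0.3] [0.1  0.04 0.02] 0.016969345170146848 0.0
lever_grip 0.6 798 px 233.0 76.0 rect [555.5 198.4] [50.9 20.6] 60.6 line angle 61.9 mean [0.5572 0.1974]
```

Run:
```python
from h import *
go([.4806,.335,.135],179.3);go([.4806,.3565,.135],179.3)
c=np.radians(179.3);y=np.array([np.cos(c),np.sin(c),0]);z=np.array([0,0,-1.]);R=np.c_[np.cross(y,z),y,z]
pv=np.array([.5456,.376,0]);p0=np.array([.4806,.3565,0])
for th in np.arange(.1,1.75,.1):
    Q=np.array([[np.cos(th),np.sin(th),0],[-np.sin(th),np.cos(th),0],[0,0,1]])
    d=R.T@(Q@(p0-pv)+pv-p0)*1000;print(round(th,2),d.round(1)[:2],(Q@(p0-pv)+pv)[:2].round(4))
```

```text
mm [-25.1   0.2 137.2] psi 179.05
rv [ 0.0001 -0.0003 -0.0043]
mm [-46.6   0.5 137.2] psi 179.05
rv [ 0.0001 -0.0003 -0.0043]
0.1 [-6.6  1.7] [0.479  0.3631]
0.2 [-13.3   2.7] [0.478  0.3698]
0.3 [-20.    3.1] [0.4777 0.3766]
0.4 [-26.8   2.8] [0.4781 0.3834]
0.5 [-33.5   1.8] [0.4792 0.39  ]
0.6 [-40.1   0.1] [0.4809 0.3966]
0.7 [-46.5  -2.2] [0.4833 0.403 ]
0.8 [-52.6  -5.1] [0.4863 0.409 ]
0.9 [-58.4  -8.6] [0.4899 0.4148]
1.0 [-63.8 -12.7] [0.4941 0.4202]
1.1 [-68.8 -17.3] [0.4987 0.4251]
1.2 [-73.3 -22.4] [0.5039 0.4295]
1.3 [-77.3 -27.9] [0.5094 0.4334]
1.4 [-80.7 -33.8] [0.5153 0.4367]
1.5 [-83.5 -39.9] [0.5216 0.4395]
1.6 [-85.6 -46.4] [0.528  0.4415]
1.7 [-87.1 -53. ] [0.5346 0.443 ]
```

Call:
servo_tool(
  deltas=[
    {"tx":-25,"ty":0,"tz":35,"ax":0,"ay":0,"az":0,"claw":0},
    {"tx":-25,"ty":0,"tz":70,"ax":0,"ay":0,"az":0,"claw":0},
    {"tx":-25,"ty":0,"tz":105,"ax":0,"ay":0,"az":0,"claw":0},
    {"tx":-25,"ty":0,"tz":130,"ax":0,"ay":0,"az":0,"claw":0},
    {"tx":-25,"ty":0,"tz":137,"ax":0,"ay":0,"az":0,"claw":0},
    {"tx":-32,"ty":0,"tz":137,"ax":0,"ay":0,"az":0,"claw":0},
    {"tx":-39,"ty":0,"tz":137,"ax":0,"ay":0,"az":0,"claw":0},
    {"tx":-46.5,"ty":0.5,"tz":137,"ax":0,"ay":0,"az":0,"claw":0},
    {"tx":-46.5,"ty":0.5,"tz":137,"ax":0,"ay":0,"az":0,"claw":0},
  ],
)

```text
time_s: 14.43
tcp_pos: [0.4813, 0.3597, 0.1374]
ee_rot: [[-0.014, -1.0, 0.003], [-1.0, 0.014, 0.003], [-0.003, -0.003, -1.0]]
wrist_force: [0.8, 0.3, -0.0]
gripper_width: 0.004
gripper_force: 0.0
```

```bash
python3 m.py
```

```text
179.2 [-0.004  0.133 -0.025] [ 0.8  0.3 -0. ] 0.004255656386950218 -53.04 [0.4813 0.3597 0.1374]
```

Call:
servo_tool(
  deltas=[
    {"tx":-6.6,"ty":1.7,"tz":0,"ax":0,"ay":0,"az":0.1,"claw":0},
    {"tx":-13.3,"ty":2.7,"tz":0,"ax":0,"ay":0,"az":0.2,"claw":0},
    {"tx":-20,"ty":3.1,"tz":0,"ax":0,"ay":0,"az":0.3,"claw":0},
    {"tx":-26.8,"ty":2.8,"tz":0,"ax":0,"ay":0,"az":0.4,"claw":0},
    {"tx":-33.5,"ty":1.8,"tz":0,"ax":0,"ay":0,"az":0.5,"claw":0},
    {"tx":-40,"ty":0,"tz":0,"ax":0,"ay":0,"az":0.6,"claw":0},
  ],
)

```text
time_s: 14.93
tcp_pos: [0.4808, 0.3975, 0.1369]
ee_rot: [[-0.581, -0.814, 0.001], [-0.814, 0.581, 0.0], [-0.001, -0.001, -1.0]]
wrist_force: [-0.5, -2.6, 0.6]
gripper_width: 0.005
gripper_force: 1.1
```

```bash
python3 m.py
python3 - <<'E'
from h import *
capture("side");rec("lever_grip","side");capture("top");rec("lever_grip","top")
E
```

```text
144.5 [-0.753  0.096 -0.023] [-0.5 -2.6  0.6] 0.0045623082759454064 -89.97 [0.4808 0.3975 0.1369]
top lever_grip 0.65 [0.5514 0.1992 0.2135]
```

Call:
servo_tool(
  deltas=[
    {"tx":-6.6,"ty":1.7,"tz":0,"ax":0,"ay":0,"az":0.1,"claw":0},
    {"tx":-13.3,"ty":2.7,"tz":0,"ax":0,"ay":0,"az":0.2,"claw":0},
    {"tx":-20,"ty":3.1,"tz":0,"ax":0,"ay":0,"az":0.3,"claw":0},
    {"tx":-26.8,"ty":2.8,"tz":0,"ax":0,"ay":0,"az":0.4,"claw":0},
    {"tx":-33.5,"ty":1.8,"tz":0,"ax":0,"ay":0,"az":0.5,"claw":0},
    {"tx":-40,"ty":0,"tz":0,"ax":0,"ay":0,"az":0.6,"claw":0},
    {"tx":-46.5,"ty":-2.2,"tz":0,"ax":0,"ay":0,"az":0.7,"claw":0},
    {"tx":-52.6,"ty":-5.1,"tz":0,"ax":0,"ay":0,"az":0.8,"claw":0},
    {"tx":-58.4,"ty":-8.6,"tz":0,"ax":0,"ay":0,"az":0.9,"claw":0},
  ],
)

```text
time_s: 15.88
tcp_pos: [0.521, 0.4402, 0.136]
ee_rot: [[-0.999, -0.053, -0.001], [-0.053, 0.999, 0.0], [0.001, 0.0, -1.0]]
wrist_force: [-2.0, -1.0, 1.5]
gripper_width: 0.006
gripper_force: 1.1
```

```bash
python3 m.py
```

```text
93.05 [-0.342  0.626 -0.033] [-2.  -1.   1.5] 0.005501216616910149 -140.66 [0.521  0.4402 0.136 ]
```

Call:
servo_tool(
  deltas=[
    {"tx":-2.5,"ty":-1,"tz":0,"ax":0,"ay":0,"az":0.02,"claw":0},
    {"tx":-5,"ty":-1,"tz":0,"ax":0,"ay":0,"az":0.04,"claw":0},
    {"tx":-5,"ty":-1,"tz":0,"ax":0,"ay":0,"az":0.04,"claw":0},
  ],
)

```text
time_s: 16.13
tcp_pos: [0.5257, 0.44, 0.1355]
ee_rot: [[-1.0, -0.018, -0.001], [-0.018, 1.0, 0.001], [0.001, 0.001, -1.0]]
wrist_force: [-3.4, 2.6, 0.0]
gripper_width: 0.0
gripper_force: 1.8
```

```bash
python3 m.py
```

```text
91.01 [0.509 1.086 0.016] [-3.4  2.6  0. ] 0.00014179488830116526 -142.31 [0.5257 0.44   0.1355]
```

Call:
servo_tool(
  deltas=[
    {"tx":-1,"ty":0,"tz":0,"ax":0,"ay":0,"az":0,"claw":0},
    {"tx":-1.5,"ty":0,"tz":0,"ax":0,"ay":0,"az":0,"claw":0},
  ],
)

```text
time_s: 16.3
tcp_pos: [0.5258, 0.44, 0.1354]
ee_rot: [[-1.0, -0.018, -0.003], [-0.018, 1.0, 0.0], [0.003, 0.0, -1.0]]
wrist_force: [-9.0, 2.7, 2.8]
gripper_width: 0.008
gripper_force: 4.3
```

```bash
python3 m.py
```

```text
91.05 [0.701 2.555 0.1  ] [-9.   2.7  2.8] 0.008125307864444606 -142.19 [0.5258 0.44   0.1354]
```

Call:
servo_tool(
  deltas=[
    {"tx":-1,"ty":0,"tz":0,"ax":0,"ay":0,"az":0,"claw":0},
    {"tx":-1,"ty":0,"tz":0,"ax":0,"ay":0,"az":0,"claw":0},
  ],
)

```text
time_s: 16.47
tcp_pos: [0.5259, 0.4399, 0.1354]
ee_rot: [[-1.0, -0.019, -0.005], [-0.019, 1.0, -0.0], [0.005, -0.0, -1.0]]
wrist_force: [-9.7, 1.7, 3.6]
gripper_width: 0.006
gripper_force: 4.9
```

```bash
python3 m.py
```

```text
91.07 [0.69  2.948 0.085] [-9.7  1.7  3.6] 0.006144423758858335 -142.13 [0.5259 0.4399 0.1354]
```

Call:
servo_tool(
  deltas=[
    {"tx":10,"ty":0,"tz":0,"ax":0,"ay":0,"az":0,"claw":0},
    {"tx":35,"ty":0,"tz":0,"ax":0,"ay":0,"az":0,"claw":0},
    {"tx":35,"ty":0,"tz":-30,"ax":0,"ay":0,"az":0,"claw":0},
    {"tx":35,"ty":0,"tz":-70,"ax":0,"ay":0,"az":0,"claw":0},
    {"tx":50,"ty":0,"tz":-110,"ax":0,"ay":0,"az":0,"claw":0},
    {"tx":80,"ty":0,"tz":-140,"ax":0,"ay":0,"az":0,"claw":0},
    {"tx":110,"ty":0,"tz":-160,"ax":0,"ay":0,"az":0,"claw":0},
    {"tx":110,"ty":0,"tz":-160,"ax":0,"ay":0,"az":0,"claw":0},
  ],
)

```text
time_s: 17.13
tcp_pos: [0.4176, 0.4389, 0.3031]
ee_rot: [[-1.0, -0.02, 0.008], [-0.02, 1.0, 0.01], [-0.008, 0.01, -1.0]]
wrist_force: [0.2, -0.6, 1.3]
gripper_width: 0.005
gripper_force: 0.0
```

Run:
```python
from h import *
st()
w=capture("wrist");s=capture("side");t=capture("top")
for l in("lever_grip","beaker"):rec(l,"wrist",1);rec(l,"side",1);rec(l,"top",1)
cv2.imwrite("pics/end_w.png",w);cv2.imwrite("pics/end_s.png",s);cv2.imwrite("pics/end_t.png",t)
for m in(0,):
    for l in("set_spindle_grip","lever_grip"):
      for q in trace(l,"top")[:3]:
        v,u=np.nonzero(q["mask"]);P=np.array([ray("top",a,b,.21 if 'set' in l else .18)[:2] for a,b in zip(u,v)],np.float32)
        b=cv2.fitLine(P,cv2.DIST_L2,0,.01,.01).ravel();print(l,round(q["confidence"],2),len(u),P.mean(0).round(3),np.degrees(np.arctan2(b[1],b[0])).round(1))
```

```text
17.1333 [0.4176 0.4389 0.3031] [[-1.0, -0.02, 0.008], [-0.02, 1.0, 0.01], [-0.008, 0.01, -1.0]] [ 6.180e+01  1.670e+01  8.700e+00  1.000e-01 -8.130e+01 -1.507e+02] [ 0.2 -0.6  1.3] [-0.1  -0.03  0.  ] 0.005029001215205608 0.0
side lever_grip 0.7 [0.5466 0.4187 0.1737]
top lever_grip 0.63 [0.5429 0.42   0.1786]
wrist beaker 0.87 [0.5245 0.125  0.0501]
side beaker 0.57 [0.586  0.1053 0.0731]
top beaker 0.67 [0.5419 0.4176 0.181 ]
set_spindle_grip 0.63 95 [0.554 0.113] 88.4
lever_grip 0.79 140 [0.544 0.405] -88.0
```

```bash
python3 -c "
from station import *
print(finish_job())"
```

```text
the job is handed in; nothing more can be done
None
```

The needle valve above the beaker was turned to its seat and backed off about 90° (within 1–2°), then the supply lever was pushed to its stop in line with the bar. The other valves and the beaker were not touched, and the job was handed in at about 17.3 s on the clock.

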